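# Hang up the hold-down weight and present the bonded module to the inspection camera

### The arm

A 6-joint arm with a two-finger parallel gripper is mounted at the origin on the work surface. World frame = base frame: x ahead of the robot, y to its left, z up, the work surface at z = 0. Lengths are in m, angles in rad, forces in N, time in s.
With the tool pointing down it reaches from about 0.3 to 0.875 m from the base axis. Payload 6.4 kg.
Tool frame: the origin (TCP) lies at the very end of the fingers, on their centre line; the grasp point (between the pads) lies 19 mm behind it; x points along the fingers, y is the direction in which the jaws open and shut, and the axes are right-handed (so a half turn about x gives the same grasp; the last joint's range is limited). The gripper opens to 85 mm and grips with 20 to 120 N. Pads are 22 mm wide; open, the fingers measure 114 mm over their backs; the gripper's body (76 mm by 85 mm) begins 54 mm behind the grasp point. The pads swing forward as they close: fully open they stand 13 mm farther back than shut.
Start: joints at [0.961, 0.181, 1.607, -0, 1.354, -0.206], TCP at [0.226, 0.529, 0.231] pointing down, gripper open.
Joint ranges: [-2.99, 2.99], [-0.89, 2.07], [0.3, 2.58], [-1.14, 4.28], [0, 2.63], [-3.12, 3.12]. Speed limits (rad/s): [2.57, 2.57, 3.01, 3.14, 3.14, 3.14].

### API

Orientations are given as a unit quaternion [w, x, y, z].
In Python, from bench import status, optics, hand_in gives the robot as it stands. The module is installed in compiled form; this text tells all that it offers.
- The arm moves only by the shell command python3 -m jog 'ROWS'. ROWS is JSON, one flat list of numbers, 5 for each row, row after row: the shift along the tool's x, y, z in mm, then the turn about the tool's x in degrees, then the opening in per cent of the stroke, from 0 (shut) to 100 (fully open). In form: [tx, ty, tz, yaw, gripper, tx, ty, tz, yaw, gripper, ...]. A call has exactly 5 rows; each row is the pose to reach, as a shift and turn from the pose commanded when the call began, along the tool's axes at that moment; what a row does not reach only later rows make up. A row lasts 1/10 s, in which the tool goes at most 50 mm and 8.59 degrees, less where a joint would pass 70% of its speed; a pose out of reach is approached as far as the arm can. A call with a gripper value outside its range is refused whole. The fingers move at their own pace and stop on an object; the grip force is fixed at half the most. Time passes only in rows, so rows that repeat a pose let the fingers close, or fill a call up. It gives the time, the measured TCP pose, the force and the opening at its end, in the units of the state.
- status.get_obs(): the state, without advancing time (a new reading comes with each control period).
- optics.camera(name): name is "scene" or "top" or "wrist"; returns the picture (420x560x3 uint8, red, green, blue); there is no depth.
- optics.get_calibration(name): a dict with "vertical_fov" (degrees; the focal length in pixels is half the picture's height over the tangent of half this angle, whatever the lens; pixels are square), "cx", "cy" (the principal point, pixels), "extrinsics" (4x4, takes a point from camera to world coordinates). Camera axes: x right, y up, looking along -z (the intrinsics and any distortion apply to the point x, -y, -z); pixel columns grow to the right and rows downward; lengths in m; the calibration is good to about 2 mm. A picture is of the moment at which its call begins: read the wrist's pose just before it. get_calibration takes no time and is no camera call; for the wrist camera it gives the pose at the moment of the call.
- hand_in(): hands the job in, once; it reports no verdict.
The state is a dict: "time_s": time; "q": joint angles; "dq": joint speeds; "joint_efforts": joint torques, N m; "eef_pos": TCP position; "eef_rot": TCP orientation; "wrist_force": force on the tool from outside, world axes, zero at the start; "torque": the same for the moment, N m; "opening": opening from 0.0 (shut) to 1.0 (fully open).
Only numpy, scipy, OpenCV 4.12 (cv2) and the standard library are available. Lean on these libraries where they do the work, as an engineer would, in place of code of your own. Each camera call takes 0.05 s, during which the arm holds its last target. There are 200 camera calls.

### The job

The glue on the small phone module has set: lift the red hold-down weight off it and hang the weight by its strap handle on the yellow hook. Then take the silver-and-green module out of the bonding jig and hold it still in the air at the inspection camera's focus point, 120 mm straight out from the lens, its green underside square to the lens and its black plug on the side of the camera's yellow mark. Finish while still holding it there, and leave the camera and the other things on the bench alone.

Things in the scene. Friction and masses are not known exactly. Their poses are not given: they have to be found in the camera images.
- module_center (a point): Centre (half-way up) of the loose phone module: flat silver block 34 mm (its x) by 84 mm (y) by 9 mm thick (z up), green underside with gold pads, about 70 g; a black plug 22 mm wide, 5 mm thick sticks out 9 mm from its +y end. It lies flat on the jig under the weight. Grip it from above across its 34 mm width.
- module_plug (a point): The middle of the module's black plug: 46 mm along the module's +y from its centre and 2 mm above it. Axes as the module's.
- jig (a point): Centre of the underside of the fixed bonding jig: aluminium plate 100 (x) by 150 (y) by 8 mm. On it a black rib, 20 mm wide (x), 84 long (y), top 36 mm above the bench; the module lies on it, long side along y, overhanging 7 mm at both sides. Steel stops at the rib's ends rise 3 mm above it (2 to 3 mm play along y). It lifts straight up.
- weight_grip (a point): Middle of the hold-down weight's handle, 64 mm above its underside (z up). Red block, about 300 g, 34 (x) by 60 (y) by 23 mm tall, standing on the module. Steel strap handle: upright rectangular loop in the y-z plane, strap 12 mm wide (x), 3 thick; 50 mm outside, 44 inside (y); top at 93 mm. Grip the loop's outer sides from above (closing along y): the opening stays free for the hook (along x).
- weight_eye (a point): Underside of the middle of the handle's top strap, 26 mm above weight_grip: what rests on the hook. Axes as the weight's.
- hook_seat (a point): Where the handle is to rest: top of the yellow hook arm, 169 mm above the bench, 60 mm from the post's axis. Fixed stand. The arm is a level bar, 8 mm thick, running from the post along the stand's -x for 100 mm; its upturned tip ends 108 mm from the post, 14 mm above the bar's top. Post 16 mm thick, no higher than the arm; round foot 96 mm across.
- camera_lens (a point): Centre of the lens front of the inspection camera, fixed to the bench, about 92 mm above it. z is the line of sight: out of the lens, up and leaning 0.45 rad from the vertical towards the camera's -x (robot) side. y is level; the yellow marks are on the camera's +y side. The black head is 60 mm wide; the foot is 110 by 100 mm.
- camera_focus (a point): Focus point in the air, 120 mm straight out from the lens along the line of sight, about 200 mm above the bench; the module's centre belongs here. Axes as camera_lens: the module is presented with its z along this z (underside towards the lens) and its y along this y (plug to the yellow side).
- flux_bottle: Bystander: blue bottle 38 mm diameter, 85 mm tall, standing; origin at the centre of its underside.
- solder_spool: Bystander: grey spool 52 mm diameter, 26 mm tall, lying flat; origin at the centre of its underside.
- screwdriver: Bystander: red-handled screwdriver 150 mm long lying along its x on the bench, handle towards the robot.
Things that resemble listed ones, but are neither listed nor needed, are in the scene too. What is shaped like the part that bears module_center but purple or turquoise is not meant.

How it is judged:
By the outcome, as a careful person would: the job done as asked, in the order asked, and still so for the second after the job is handed in, while the arm keeps its last pose, push and grip.
It also fails if it takes over 58 s, if anything falls off the work surface, if the arm or the gripper's body presses on something with over 40 N, if the wrist force passes 120 N, or if a joint passes its speed limit or range.

## Working session

There is one attempt and no reset: what is moved stays moved. The work goes in short steps, Python scripts to look and compute and a shell command to move; the robot and the scene stay as the last step left them, time stands still between calls to the robot, and variables do not carry over. Pictures are saved under pics/ and viewed, on a budget of 10 in all, crops included, one or two more only if the job needs it, and the job is handed in when it is done.

```bash
mkdir -p pics
python3 - <<'E'
from bench import status, optics
import cv2, numpy as np
print(status.get_obs())
for n in ["scene","top"]:
    im=optics.camera(n); cv2.imwrite(f"pics/{n}0.png",cv2.resize(im[:,:,::-1],(800,600),interpolation=cv2.INTER_CUBIC))
    np.save(f"pics/{n}0.npy",im)
    print(n,optics.get_calibration(n))
print(optics.get_calibration("wrist"))
E
```

```text
{'time_s': 0.0, 'q': array([ 9.60697230e-01,  1.81520156e-01,  1.60803601e+00,  2.88489195e-05,
        1.35376258e+00, -2.06314994e-01]), 'dq': array([-1.19352041e-03, -2.61883050e-04, -9.93634964e-04, -3.08160753e-05,
       -2.58388447e-04, -9.96788187e-04]), 'joint_efforts': array([-3.87930386e-04, -4.44861245e+01, -3.51343310e+01, -4.33635496e-04,
        9.12412594e-03,  6.63932482e-06]), 'eef_pos': array([0.22557862, 0.52830429, 0.23038235]), 'eef_rot': array([ 0.69249259,  0.14123733,  0.69299538, -0.14234967]), 'wrist_force': array([0.19278111, 0.01141452, 0.79346406]), 'torque': array([ 0.01273062, -0.01330979, -0.00700335]), 'opening': 1.0005081330527086}
scene {'vertical_fov': 57.941158395532376, 'cx': 276.2953083514142, 'cy': 210.97942239183524, 'extrinsics': array([[ 0.08584444, -0.8078319 ,  0.58312807,  0.9704445 ],
       [ 0.99629383,  0.07278535, -0.04583548, -0.01943865],
       [-0.00541582,  0.58490163,  0.81108616,  0.75758804],
       [ 0.        ,  0.        ,  0.        ,  1.        ]])}
top {'vertical_fov': 57.96927834600676, 'cx': 278.11362078156367, 'cy': 207.83427793007624, 'extrinsics': array([[ 0.00198413,  0.99330198, -0.11553024,  0.43625246],
       [-0.99929744,  0.00629328,  0.03694613,  0.01651574],
       [ 0.03742573,  0.11537577,  0.99261662,  0.88589791],
       [ 0.        ,  0.        ,  0.        ,  1.        ]])}
{'vertical_fov': 68.74704275306264, 'cx': 281.56849735329433, 'cy': 212.60775151006197, 'extrinsics': array([[ 0.39242488, -0.87418668, -0.28600763,  0.15267837],
       [ 0.91978267,  0.37242947,  0.12367753,  0.55985441],
       [-0.00159958, -0.311599  ,  0.95021235,  0.37303183],
       [ 0.        ,  0.        ,  0.        ,  1.        ]])}
```

View pics/scene0.png

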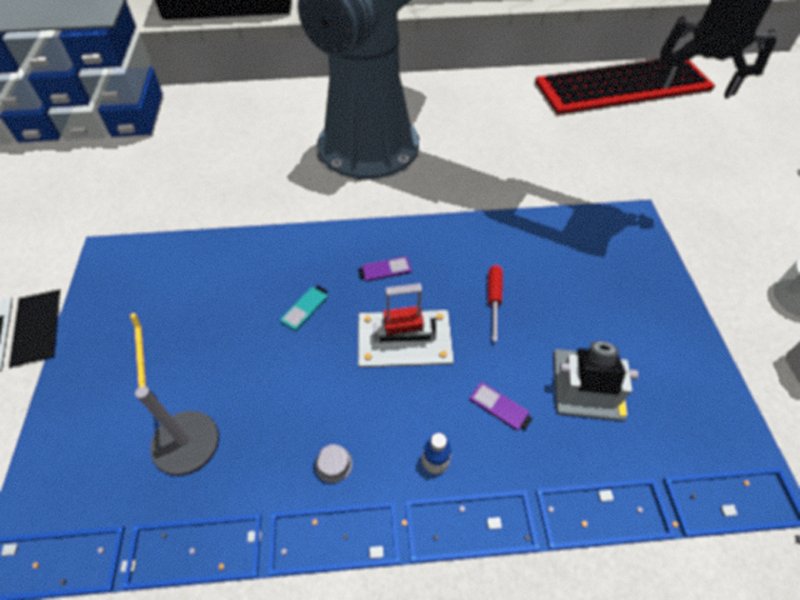

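View pics/top0.png

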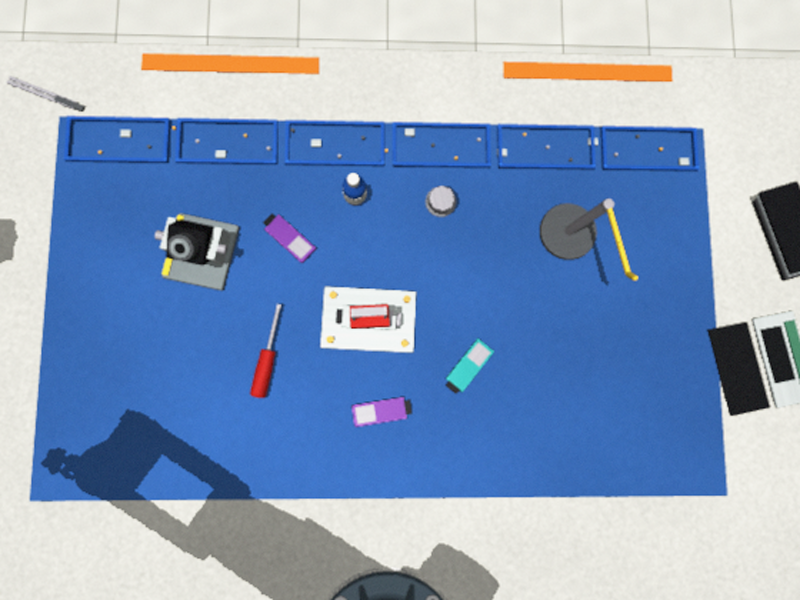

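The scene view shows the jig at (405,337), the hook arm from (142,390) to (135,318), and the camera at (597,375). In the top view they are at (368,320), (605,205) to (633,277), and (190,245). I'll zoom in on all three in both views with one montage.

```bash
cat > h.py <<'E'
import numpy as np, cv2
from bench import status, optics
from scipy.spatial.transform import Rotation as R
def cal(n):
    c=optics.get_calibration(n); return c
def ray(c,u,v):
    f=210/np.tan(np.radians(c["vertical_fov"])/2); E=c["extrinsics"]
    d=E[:3,:3]@np.array([(u-c["cx"])/f,-(v-c["cy"])/f,-1]); return E[:3,3],d/np.linalg.norm(d)
def plane(c,u,v,z):
    o,d=ray(c,u,v); return o+d*(z-o[2])/d[2]
def proj(c,p):
    f=210/np.tan(np.radians(c["vertical_fov"])/2); E=c["extrinsics"]
    q=E[:3,:3].T@(np.array(p)-E[:3,3]); return c["cx"]-f*q[0]/q[2], c["cy"]+f*q[1]/q[2]
def tri(rays):
    A=sum(np.eye(3)-np.outer(d,d) for o,d in rays); b=sum((np.eye(3)-np.outer(d,d))@o for o,d in rays)
    p=np.linalg.solve(A,b); return p,[np.linalg.norm(np.cross(p-o,d)) for o,d in rays]
def rpose(o=None):
    o=o or status.get_obs(); q=o["eef_rot"]; return np.array(o["eef_pos"]),R.from_quat([q[1],q[2],q[3],q[0]]).as_matrix()
E
python3 - <<'E'
import numpy as np,cv2
s=np.load("pics/scene0.npy");t=np.load("pics/top0.npy")
def crop(im,u0,v0,k,w=266,h=300):
    c=im[v0:v0+int(h/k),u0:u0+int(w/k)]; return cv2.resize(c,(w,h),interpolation=cv2.INTER_CUBIC)
a=np.hstack([crop(t,218,192,3.4),crop(t,100,140,3.4),crop(t,372,130,3.4)])
b=np.hstack([crop(s,240,185,2.8),crop(s,375,225,3.4),crop(s,80,215,2.2)])
cv2.imwrite("pics/m1.png",np.vstack([a,b])[:,:,::-1])
E
```

```text
(no output)
```

View pics/m1.png

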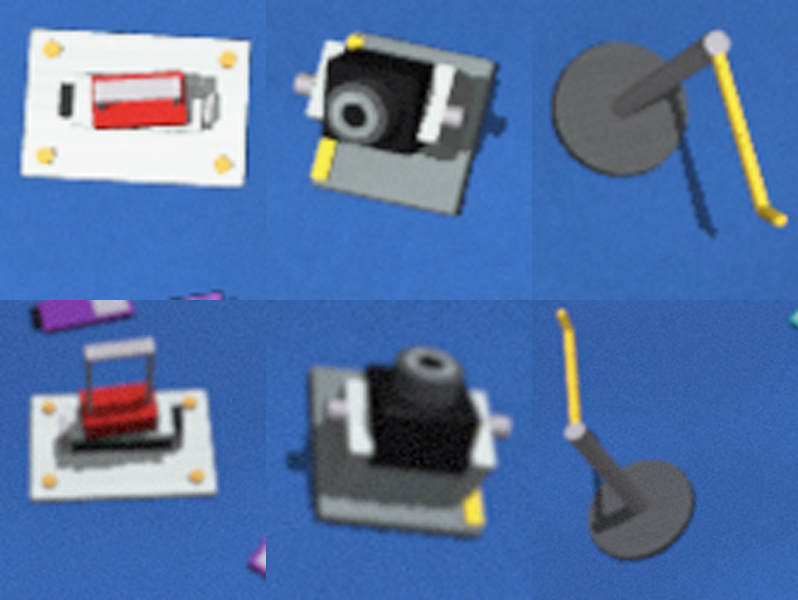

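The montage settles which way things face. The plug faces world +y (left in the top view). The hook arm points towards the robot. The yellow marks are on the camera's left, and its lens leans down-left in the image. Next I'll turn these pixels into positions.

Run:
```python
from h import *
np.set_printoptions(precision=4,suppress=True)
T=cal("top");S=cal("scene")
t=lambda u,v,o:(o[0]+u/3.41,o[1]+v/3.409)
J=(218,192);C=(100,140);H=(372,130)
P=[plane(T,*t(u,v,J),.008)[:2] for u,v in[(33,30),(250,42),(243,186),(21,177)]]
P=np.array(P);print("jig",P.mean(0),"sides",np.linalg.norm(P-np.roll(P,1,0),axis=1))
e=P[0]+P[3]-P[1]-P[2];print("jig y yaw from world y (deg)",np.degrees(np.arctan2(-e[0],e[1])))
print("strap",tri([ray(T,*t(139,90,J)),ray(S,240+120/2.8,185+50/2.804)]))
for a,b in[((93,90),(85,54)),((185,87),(155,46))]:print(" end",tri([ray(T,*t(*a,J)),ray(S,240+b[0]/2.8,185+b[1]/2.804)]))
print("module plug", plane(T,*t(67,100,J),.0425), "module right end?",plane(T,*t(217,97,J),.045))
P=[plane(T,*t(u,v,C),.012)[:2] for u,v in[(89,35),(230,65),(193,215),(44,183)]]
P=np.array(P);print("foot",P,P.mean(0),"sides",np.linalg.norm(P-np.roll(P,1,0),axis=1))
for i,j in((0,1),(3,2),):
  e=P[i]-P[j];print(" cam y yaw",np.degrees(np.arctan2(-e[0],e[1])))
for i,j in((0,3),(1,2)):
  e=P[i]-P[j];print(" cam x yaw",np.degrees(np.arctan2(e[1],e[0])))
print("lens",tri([ray(T,*t(91,115,C)),ray(S,375+164/3.41,225+62/3.409)]))
s=lambda u,v:(80+u/2.217,215+v/2.206)
print("post top",tri([ray(T,*t(184,43,H)),ray(S,*s(43,130))]))
print("tip",tri([ray(T,*t(248,221,H)),ray(S,*s(30,12))]))
print("bend",tri([ray(T,*t(234,208,H)),ray(S,*s(37,32))]))
p=[plane(T,*t(184,43,H),.169),plane(T,*t(232,200,H),.169)];d=p[1]-p[0];print(p,np.degrees(np.arctan2(-d[1],-d[0])),np.linalg.norm(d))
print("foot of stand",plane(T,*t(87,108,H),.006))
```

```text
jig [0.501  0.0299] sides [0.1001 0.1485 0.0984 0.1498]
jig y yaw from world y (deg) -2.481497635833662
strap (array([0.5025, 0.029 , 0.1339]), [np.float64(0.0020309781416655128), np.float64(0.0020309781416655037)])
 end (array([0.5025, 0.0294, 0.1334]), [np.float64(0.024287371277271052), np.float64(0.024287371277271073)])
 end (array([0.5076, 0.0279, 0.1487]), [np.float64(0.027798023543281758), np.float64(0.02779802354328173)])
module plug [0.5036 0.0751 0.0425] module right end? [ 0.5059 -0.0227  0.045 ]
foot [[0.6707 0.3384]
 [0.6508 0.2424]
 [0.5472 0.2634]
 [0.5683 0.3634]] [0.6092 0.3019] sides [0.1054 0.098  0.1057 0.1022]
 cam y yaw -11.684905283985637
 cam y yaw -11.882544900021012
 cam x yaw -13.710022963419354
 cam x yaw -11.473369159618704
lens (array([0.5991, 0.307 , 0.0918]), [np.float64(0.0015189762107841972), np.float64(0.0015189762107841078)])
post top (array([ 0.6515, -0.3015,  0.1673]), [np.float64(0.0010788266323058075), np.float64(0.0010788266323057093)])
tip (array([ 0.5454, -0.3276,  0.1794]), [np.float64(0.0016052049243629916), np.float64(0.00160520492436294)])
bend (array([ 0.5553, -0.3267,  0.1637]), [np.float64(0.002273947800483829), np.float64(0.00227394780048378)])
[array([ 0.6511, -0.3019,  0.169 ]), array([ 0.5593, -0.3257,  0.169 ])] 14.540402937091407 0.09489272631744236
foot of stand [ 0.652  -0.3029  0.006 ]
```

```bash
cat >> h.py <<'E'
def delta(pos,ydir):
    """tool-frame shift (mm) and yaw (deg) from the measured pose to TCP pos with tool y along +-ydir (tool x kept)"""
    p,M=rpose(); s=M.T@(np.array(pos)-p)*1000
    yd=M.T@np.array(ydir,float); a=np.degrees(np.arctan2(yd[2],yd[1])); a=(a+90)%180-90
    print("shift",s.round(1),"yaw",round(a,2),"alt",round(a-np.sign(a)*180,2),"q6",status.get_obs()["q"][5].round(2))
def yw(deg): # y axis of a frame yawed deg
    r=np.radians(deg); return [-np.sin(r),np.cos(r),0]
E
python3 - <<'E'
from h import *
print(rpose()[1].round(3)); delta([.503,.029,.25],yw(0)); print(plane(cal("top"),218+139/3.41,192+90/3.409,.138))
E
```

```text
[[-0.001  0.393  0.92 ]
 [-0.001  0.92  -0.393]
 [-1.    -0.002 -0.   ]]
shift [ -19.2 -350.3  451.3] yaw -23.13 alt 156.87 q6 -0.21
[0.50202334 0.02692677 0.138     ]
```

```bash
python3 -m jog '[-19,-117,150,-8,100,-19,-117,150,-8,100,-19,-117,150,-8,100,-19,-117,150,-8,100,-19,-117,150,-8,100]'
python3 - <<'E'
from h import *
delta([.503,.029,.25],yw(0))
E
```

```text
time_s: 0.6
eef_pos: [0.3201, 0.3589, 0.2506]
eef_rot: [0.701, 0.095, 0.7, -0.095]
wrist_force: [-0.9, 0.3, 0.9]
opening: 0.995
shift [   1.2 -269.3  264. ] yaw -15.43 alt 164.57 q6 -0.71
```

```bash
python3 -m jog '[0,-269,264,-15,100,0,-269,264,-15,100,0,-269,264,-15,100,0,-269,264,-15,100,0,-269,264,-15,100]'
python3 - <<'E'
from h import *
delta([.503,.029,.25],yw(0))
E
```

```text
time_s: 1.1
eef_pos: [0.4348, 0.1543, 0.2501]
eef_rot: [0.707, 0.001, 0.707, -0.0]
wrist_force: [-0.0, 0.2, 0.0]
opening: 1.001
shift [ 1.000e-01 -1.252e+02  6.840e+01] yaw -0.08 alt 179.92 q6 -1.49
```

```bash
python3 -m jog '[0,-125,68,0,100,0,-125,68,0,100,0,-125,68,0,100,0,-125,68,0,100,0,-125,68,0,100]'
python3 - <<'E'
from h import *
c=cal("wrist");im=optics.camera("wrist");np.save("pics/w1.npy",im);np.save("pics/w1c.npy",c,allow_pickle=True)
cv2.imwrite("pics/w1.png",cv2.resize(im[:,:,::-1],(800,600),interpolation=cv2.INTER_CUBIC)); print(rpose(),c["extrinsics"].round(3)); print(proj(c,[.502,.029,.138]))
E
```

```text
time_s: 1.6
eef_pos: [0.502, 0.0301, 0.2496]
eef_rot: [0.707, 0.002, 0.708, -0.001]
wrist_force: [0.2, 0.5, -0.4]
opening: 0.999
(array([0.50165176, 0.03093071, 0.24968359]), array([[-1.49419957e-03,  2.56488334e-03,  9.99995594e-01],
       [ 8.51900618e-04,  9.99996351e-01, -2.56361237e-03],
       [-9.99998521e-01,  8.48066317e-04, -1.49637914e-03]])) [[ 0.004 -0.951 -0.31   0.423]
 [ 1.     0.004  0.     0.03 ]
 [ 0.001 -0.31   0.951  0.392]
 [ 0.     0.     0.     1.   ]]
(np.float64(280.3547257922699), np.float64(208.48624012357493))
```

View pics/w1.png

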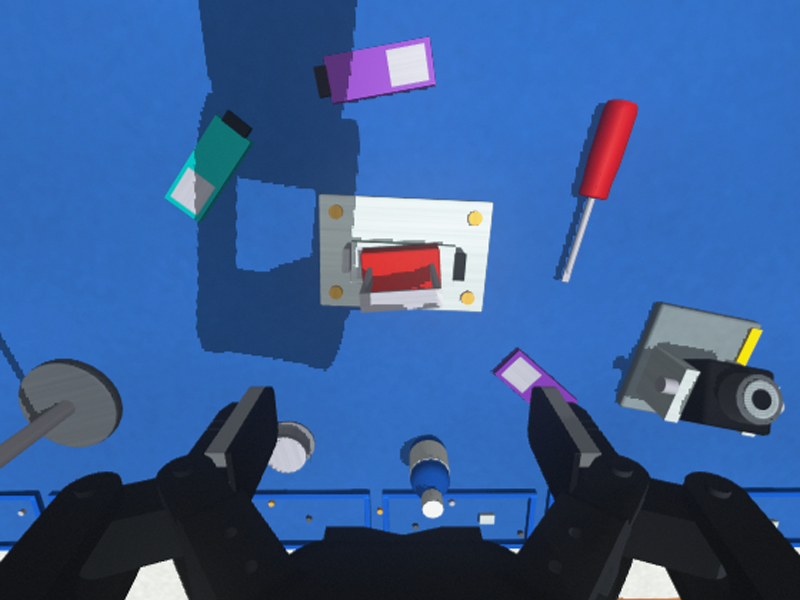

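The strap top is centred at (400,297), within a pixel of where I predicted it. The block edge runs (361,249) to (438,244), so the weight is yawed about +3.7° while the jig is at about −2.6°. The camera lens shows at (761,399). Next I'll compute the grasp and re-measure the lens.

Run:
```python
from h import *
im=np.load("pics/w1.npy");c=np.load("pics/w1c.npy",allow_pickle=True).item();k=.7
print(plane(c,400*k,297*k,.138)); 
hsv=cv2.cvtColor(im,cv2.COLOR_RGB2HSV);m=((hsv[...,0]<8)|(hsv[...,0]>172))&(hsv[...,1]>140)&(hsv[...,2]>150)
m=m.astype(np.uint8);m[:,320:]=0;m[:150]=0
vs,us=np.nonzero(m); up=[(u,vs[us==u].min()) for u in range(256,305) if (us==u).any()]
P=np.array([plane(c,u,v,.068)[:2] for u,v in up]);f=np.polyfit(P[:,1],P[:,0],1);print("yaw",-np.degrees(np.arctan(f[0])),f)
T=cal("top");S=cal("scene")
print("lens",tri([ray(T,100+91/3.41,140+115/3.409),ray(S,375+164/3.41,225+62/3.409),ray(c,761*k,399*k)]))
delta([.502,.029,.165],yw(3.7))
```

```text
[0.50146652 0.02869512 0.138     ]
yaw 3.713158467193907 [-0.06489772  0.48890531]
lens (array([0.59919068, 0.30695787, 0.09250234]), [np.float64(0.0017415662222934178), np.float64(0.0013337567157369026), np.float64(0.0004674766064925371)])
shift [84.7 -2.   0.5] yaw -3.85 alt 176.15 q6 -1.74
```

```bash
python3 -m jog '[40,-2,0.5,-3.8,100,80,-2,0.5,-3.8,100,110,-2,0.5,-3.8,100,140,-2,0.5,-3.8,100,161,-2,0.5,-3.8,100]'; python3 -m jog '[1,0,0,0,100,1,0,0,0,40,1,0,0,0,40,1,0,0,0,40,1,0,0,0,40]';python3 -m jog '[0,0,0,0,40,0,0,0,0,40,0,0,0,0,40,0,0,0,0,40,0,0,0,0,40]'
```

```text
time_s: 2.15
eef_pos: [0.5008, 0.0305, 0.0873]
eef_rot: [0.706, -0.023, 0.708, 0.024]
wrist_force: [-0.8, 0.4, 0.1]
opening: 0.999
time_s: 2.65
eef_pos: [0.504, 0.0284, 0.0902]
eef_rot: [0.708, -0.023, 0.706, 0.023]
wrist_force: [-0.5, 3.2, 7.8]
opening: 0.577
time_s: 3.15
eef_pos: [0.5041, 0.0284, 0.0902]
eef_rot: [0.708, -0.022, 0.706, 0.023]
wrist_force: [-0.3, 3.1, 6.8]
opening: 0.576
```

```bash
python3 -m jog '[-10,0,0,0,40,-30,0,0,0,40,-60,0,0,0,40,-80,0,0,0,40,-80,0,0,0,40]'
python3 - <<'E'
from h import *
print(status.get_obs()["opening"],status.get_obs()["wrist_force"]);delta([.506,-.339,.160],yw(14.5))
E
```

```text
time_s: 3.65
eef_pos: [0.5047, 0.0276, 0.1718]
eef_rot: [0.709, -0.023, 0.705, 0.022]
wrist_force: [1.0, -0.4, -2.6]
opening: 0.578
0.5775973819187378 [ 0.9575334  -0.40494614 -2.59965391]
shift [  12.4 -366.   -22.2] yaw -10.84 alt 169.16 q6 -1.81
```

```bash
python3 -m jog '[3,-25,-2,-2,40,6,-65,-4,-4,40,9,-105,-6,-6,40,12,-145,-9,-8,40,12,-185,-11,-10.8,40]'; python3 -m jog '[0,-38,-18,0,40,0,-76,-26,0,40,0,-110,-34,0,40,0,-140,-40,0,40,0,-160,-44,0,40]'
python3 - <<'E'
from h import *
delta([.506,-.339,.160],yw(14.5))
E
```

```text
time_s: 4.15
eef_pos: [0.502, -0.1581, 0.1545]
eef_rot: [0.701, -0.089, 0.702, 0.09]
wrist_force: [-0.2, 0.2, -3.7]
opening: 0.575
time_s: 4.65
eef_pos: [0.4997, -0.325, 0.1547]
eef_rot: [0.701, -0.088, 0.702, 0.089]
wrist_force: [0.8, 0.1, -2.5]
opening: 0.576
shift [ -5.3 -15.1   2.6] yaw -0.14 alt 179.86 q6 -2.6
```

```bash
python3 -m jog '[-4,-15,2,0,40,-4,-15,2,0,40,-4,-15,2,0,40,-4,-15,2,0,40,-4,-15,2,0,40]'
python3 - <<'E'
from h import *
delta([.593,-.317,.160],yw(14.5))
s=optics.camera("scene")[190:330,40:226];t=optics.camera("top")[110:250,372:558]
w=optics.camera("wrist")
cv2.imwrite("pics/m2.png",np.vstack([np.hstack([cv2.resize(i,(400,301),interpolation=cv2.INTER_CUBIC) for i in(s,t)]),np.hstack([cv2.resize(w,(400,299)),np.zeros((299,400,3),np.uint8)])])[:,:,::-1])
E
```

```text
time_s: 5.15
eef_pos: [0.5063, -0.3359, 0.1598]
eef_rot: [0.701, -0.089, 0.702, 0.09]
wrist_force: [1.2, -0.1, -1.8]
opening: 0.576
shift [-0.2 -3.4 88.7] yaw 0.02 alt -179.98 q6 -2.61
```

View pics/m2.png

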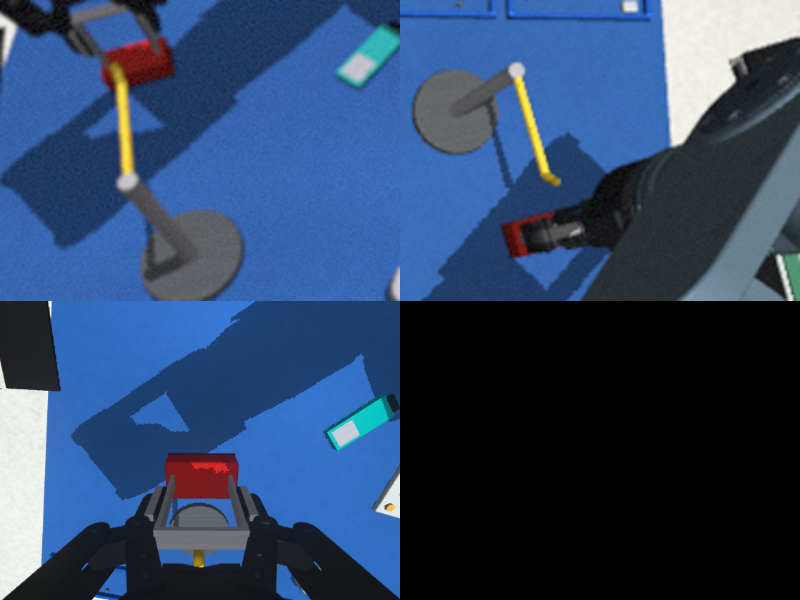

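The weight hangs upright in the jaws, and the hook at (200,558) in the wrist view lines up sideways with the strap centre at (201,538). I'll thread the loop on and lower it.

```bash
python3 -m jog '[0,-3,15,0,40,0,-3,33,0,40,0,-3,52,0,40,0,-3,72,0,40,0,-3,89,0,40]'; python3 -m jog '[0,0,0,0,40,8,0,0,0,40,16,0,0,0,40,24,0,0,0,40,28,0,0,0,40]'
python3 - <<'E'
from h import *
delta([.593,-.317,.1235],yw(14.5))
E
```

```text
time_s: 5.8
eef_pos: [0.5944, -0.3172, 0.1604]
eef_rot: [0.702, -0.089, 0.701, 0.089]
wrist_force: [-0.0, 0.0, -2.8]
opening: 0.575
time_s: 6.3
eef_pos: [0.5922, -0.3176, 0.1306]
eef_rot: [0.701, -0.088, 0.702, 0.089]
wrist_force: [0.3, -0.3, -2.9]
opening: 0.574
shift [7.1 0.3 0.9] yaw -0.08 alt 179.92 q6 -2.49
```

Now down in small steps until the hook carries it.

```bash
python3 -m jog '[2,0,0,0,40,3,0,0,0,40,4,0,0,0,40,5,0,0,0,40,5,0,0,0,40]'; python3 -m jog '[1,0,0,0,40,1,0,0,0,40,2,0,0,0,40,2,0,0,0,40,2,0,0,0,40]'
```

```text
time_s: 6.8
eef_pos: [0.5935, -0.3178, 0.1275]
eef_rot: [0.702, -0.089, 0.701, 0.089]
wrist_force: [-0.5, -0.8, -2.9]
opening: 0.578
time_s: 7.3
eef_pos: [0.5934, -0.3177, 0.1252]
eef_rot: [0.701, -0.089, 0.702, 0.089]
wrist_force: [-1.0, -0.1, -2.8]
opening: 0.579
```

```bash
python3 -m jog '[1,0,0,0,40,1,0,0,0,40,2,0,0,0,40,2,0,0,0,40,2,0,0,0,40]'
```

```text
time_s: 7.8
eef_pos: [0.5936, -0.3179, 0.124]
eef_rot: [0.702, -0.089, 0.701, 0.089]
wrist_force: [-2.8, 2.0, 3.9]
opening: 0.577
```

```bash
python3 -m jog '[-0.5,0,0,0,45,-0.5,0,0,0,65,-0.5,0,0,0,80,-0.5,0,0,0,100,-0.5,0,0,0,100]'; python3 -m jog '[0,0,0,0,100,-10,0,0,0,100,-30,0,0,0,100,-60,0,0,0,100,-100,0,0,0,100]'
python3 - <<'E'
from h import *
print(status.get_obs()["wrist_force"])
delta([.470,-.10,.25],yw(-2.5)); delta([.502,.03,.25],yw(-2.5))
E
```

```text
time_s: 8.3
eef_pos: [0.5935, -0.3178, 0.1237]
eef_rot: [0.702, -0.089, 0.701, 0.089]
wrist_force: [-0.8, -0.7, -0.4]
opening: 1.0
time_s: 8.8
eef_pos: [0.5925, -0.3171, 0.2236]
eef_rot: [0.701, -0.088, 0.702, 0.09]
wrist_force: [0.8, 0.4, -1.1]
opening: 1.001
[ 0.80876828  0.37344897 -1.14363099]
shift [-25.6 240.9 -64.5] yaw 16.96 alt -163.04 q6 -2.49
shift [-25.4 358.7  -1. ] yaw 16.96 alt -163.04 q6 -2.49
```

```bash
python3 -m jog '[-25,0,0,0,100,-25,40,-1,4,100,-25,85,-1,8,100,-25,130,-1,12,100,-25,175,-1,17,100]'; python3 -m jog '[0,45,56,0,100,0,90,56,0,100,0,130,56,0,100,0,165,56,0,100,0,172,56,0,100]'
python3 - <<'E'
from h import *
delta([.502,.03,.25],yw(-2.5))
c=cal("wrist");im=optics.camera("wrist");np.save("pics/w2.npy",im);np.save("pics/w2c.npy",c,allow_pickle=True)
t=optics.camera("top")[125:215,392:512];s=optics.camera("scene")[200:320,60:220]
a=cv2.resize(im[110:240,205:365],(480,390),interpolation=cv2.INTER_CUBIC)
b=np.vstack([cv2.resize(t,(260,195)),cv2.resize(s,(260,195))])
cv2.imwrite("pics/m3.png",np.hstack([a,b])[:,:,::-1])
E
```

```text
time_s: 9.3
eef_pos: [0.5482, -0.1472, 0.2498]
eef_rot: [0.707, 0.017, 0.706, -0.017]
wrist_force: [0.8, 1.0, 0.4]
opening: 0.999
time_s: 9.8
eef_pos: [0.6123, 0.025, 0.2497]
eef_rot: [0.707, 0.014, 0.707, -0.014]
wrist_force: [-0.1, -0.5, 0.4]
opening: 0.997
shift [  -0.4    0.6 -110.4] yaw 0.23 alt -179.77 q6 -1.68
```

View pics/m3.png

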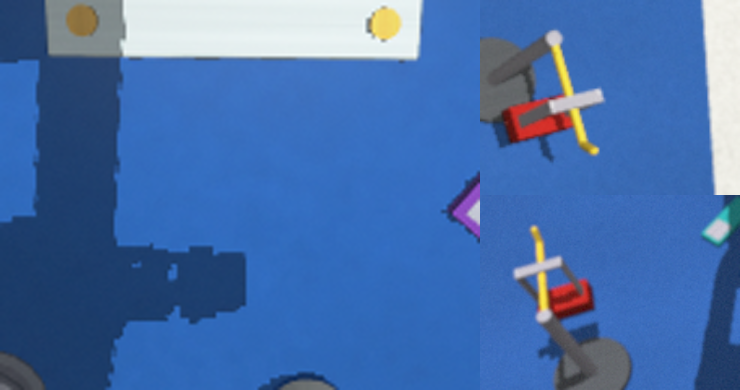

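The weight hangs on the hook with the strap across the bar. My shift in x was wrong because the tool axes had turned, so I'm moving back over the jig.

```bash
python3 -m jog '[0,0,-45,0,100,0,0,-85,0,100,0,0,-105,0,100,0,0,-110,0,100,0,0,-110,0,100]'
python3 - <<'E'
from h import *
delta([.502,.03,.25],yw(-2.5))
c=cal("wrist");im=optics.camera("wrist");np.save("pics/w2.npy",im);np.save("pics/w2c.npy",c,allow_pickle=True)
cv2.imwrite("pics/m4.png",cv2.resize(im[120:250,205:365],(800,650),interpolation=cv2.INTER_CUBIC)[:600,:,::-1])
E
```

```text
time_s: 10.45
eef_pos: [0.5027, 0.0243, 0.2495]
eef_rot: [0.708, 0.016, 0.706, -0.017]
wrist_force: [-0.0, -0.5, -0.3]
opening: 0.999
shift [-0.5  5.7 -1. ] yaw -0.16 alt 179.84 q6 -1.71
```

View pics/m4.png

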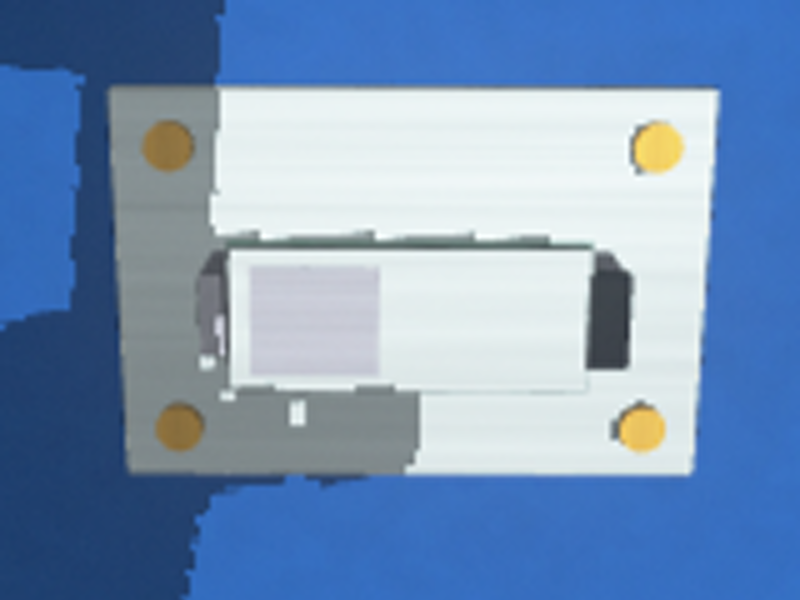

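The module is bare now, with top corners at (230,250), (592,247), (587,391) and (231,391). The plug is on the right, which is world +y.

Run:
```python
from h import *
c=np.load("pics/w2c.npy",allow_pickle=True).item()
P=np.array([plane(c,205+u/5,120+v/5,.045)[:2] for u,v in[(230,250),(592,247),(587,391),(231,391)]])
print(P.mean(0),np.linalg.norm(P-np.roll(P,1,0),axis=1))
for a,b in((0,1),(3,2)):
  e=P[b]-P[a];print(np.degrees(np.arctan2(-e[0],e[1])))
# plane tilt check: jig holes not needed
m=P.mean(0); delta([m[0],m[1],.030],[P[1]-P[0]+P[2]-P[3]][0].tolist()+[0])
```

```text
[0.50316348 0.03034105] [0.03328865 0.08235826 0.033963   0.08343832]
-2.1422630481624094
-2.6174750115278163
shift [219.5   6.   -0.8] yaw -0.26 alt 179.74 q6 -1.71
```

```bash
python3 -m jog '[30,6,-0.8,8.5,100,60,6,-0.8,17,100,80,6,-0.8,25.5,100,100,6,-0.8,34,100,120,6,-0.8,42.5,100]'; python3 -m jog '[0,0,0,8.5,100,0,0,0,17,100,0,0,0,25.5,100,0,0,0,34,100,0,0,0,42.5,100]';python3 -m jog '[0,0,0,4.7,100,0,0,0,4.7,100,0,0,0,4.7,100,0,0,0,4.7,100,0,0,0,4.7,100]'
python3 - <<'E'
from h import *
delta([.5032,.0303,.020],[np.cos(np.radians(-2.4)),np.sin(np.radians(-2.4)),0])
E
```

```text
time_s: 11.0
eef_pos: [0.5032, 0.031, 0.1279]
eef_rot: [0.652, 0.273, 0.652, -0.273]
wrist_force: [0.7, -0.5, 0.1]
opening: 1.001
time_s: 11.5
eef_pos: [0.5033, 0.031, 0.1287]
eef_rot: [0.509, 0.491, 0.509, -0.491]
wrist_force: [-0.4, 0.5, 0.3]
opening: 1.001
time_s: 12.0
eef_pos: [0.5021, 0.0316, 0.1288]
eef_rot: [0.49, 0.509, 0.49, -0.509]
wrist_force: [1.1, -0.1, 0.3]
opening: 1.0
shift [108.8   1.1   1.2] yaw 0.21 alt -179.79 q6 -0.14
```

```bash
python3 -m jog '[30,1,1,0,100,60,1,1,0,100,85,1,1,0,100,103,1,1,0,100,109,1,1,0,100]'; python3 -m jog '[0,0,0,0,100,0,0,0,0,60,0,0,0,0,45,0,0,0,0,25,0,0,0,0,25]';python3 -m jog '[0,0,0,0,25,0,0,0,0,25,-2,0,0,0,25,-4,0,0,0,25,-6,0,0,0,25]'
```

```text
time_s: 12.5
eef_pos: [0.5013, 0.0309, 0.0179]
eef_rot: [-0.489, -0.509, -0.491, 0.51]
wrist_force: [-0.0, -0.2, -0.2]
opening: 1.0
time_s: 13.0
eef_pos: [0.5037, 0.0305, 0.0209]
eef_rot: [0.491, 0.51, 0.49, -0.509]
wrist_force: [-1.3, 1.0, 1.9]
opening: 0.386
time_s: 13.5
eef_pos: [0.5027, 0.0307, 0.0258]
eef_rot: [-0.49, -0.51, -0.49, 0.51]
wrist_force: [-0.6, 0.3, -0.0]
opening: 0.384
```

Gripped: opening is 0.385, about 33 mm. The presentation needs the tool tilted 0.45 rad, but the rows only turn about the tool's x. The interface says an out-of-reach pose is "approached as far as the arm can". I'll lift the module and check what orientation that gives at the edge of reach, along the camera's azimuth (−12°).

```bash
python3 -m jog '[-20,0,0,0,25,-60,0,0,0,25,-110,0,0,0,25,-160,0,0,0,25,-210,0,0,0,25]'
python3 - <<'E'
from h import *
o=status.get_obs();print(o["opening"],o["wrist_force"],o["q"]);print(rpose(o)[1].round(3)); delta([.83,-.176,.24],[np.cos(np.radians(-12)),np.sin(np.radians(-12)),0])
E
```

```text
time_s: 14.0
eef_pos: [0.5023, 0.0307, 0.2377]
eef_rot: [-0.49, -0.51, -0.49, 0.51]
wrist_force: [1.2, -0.5, -0.8]
opening: 0.382
0.3824773455068408 [ 1.19773505 -0.48973088 -0.83394455] [-1.75164939e-01  1.26200996e-02  1.77653324e+00 -1.80012079e-05
  1.35269821e+00 -1.36162928e-01]
[[-0.     0.999 -0.039]
 [ 0.    -0.039 -0.999]
 [-1.    -0.    -0.   ]]
shift [ -2.3 335.6 193.8] yaw 9.77 alt -170.23 q6 -0.14
```

```bash
python3 -m jog '[0,45,12,3,25,0,90,24,6,25,0,135,36,9,25,0,180,48,9.7,25,0,220,58,9.7,25]'
python3 - <<'E'
from h import *
delta([.8266,-.0555,.24],[np.cos(np.radians(-12)),np.sin(np.radians(-12)),0])
E
```

```text
time_s: 14.5
eef_pos: [0.722, -0.0367, 0.2353]
eef_rot: [-0.445, -0.549, -0.445, 0.55]
wrist_force: [0.6, -0.0, 0.1]
opening: 0.382
shift [ -4.7 106.2  -3.3] yaw 0.02 alt -179.98 q6 -0.01
```

```bash
python3 -m jog '[0,40,-2,0,25,0,75,-3,0,25,0,100,-3,0,25,0,106,-3,0,25,0,106,-3,0,25]';python3 -m jog '[0,20,0,0,25,0,40,0,0,25,0,60,0,0,25,0,80,0,0,25,0,100,0,0,25]'
python3 - <<'E'
from h import *
o=status.get_obs();print(o["q"].round(3));print(rpose(o)[1].round(3));print(o["eef_pos"],o["opening"])
E
```

```text
time_s: 15.0
eef_pos: [0.8246, -0.055, 0.2341]
eef_rot: [-0.445, -0.549, -0.446, 0.55]
wrist_force: [-1.0, -0.1, -1.3]
opening: 0.385
time_s: 15.5
eef_pos: [0.9112, -0.0743, 0.2321]
eef_rot: [0.448, 0.552, 0.443, -0.547]
wrist_force: [21.6, -2.2, 4.1]
opening: 0.381
[-2.110e-01  1.062e+00  2.970e-01  1.000e-03  1.773e+00 -3.000e-03]
[[ 0.009  0.978 -0.206]
 [-0.001 -0.206 -0.978]
 [-1.     0.009 -0.001]]
[ 0.91121814 -0.07433057  0.23208651] 0.3814857977369798
```

```bash
python3 -m jog '[0,20,0,0,25,0,40,0,0,25,0,40,0,0,25,0,40,0,0,25,0,40,0,0,25]'
python3 - <<'E'
from h import *
o=status.get_obs();print(o["q"].round(4));print(rpose(o)[1].round(3));print(o["eef_pos"],o["opening"],o["wrist_force"])
E
```

```text
time_s: 16.0
eef_pos: [0.9208, -0.0801, 0.2273]
eef_rot: [0.454, 0.558, 0.436, -0.54]
wrist_force: [-0.1, -0.5, -1.3]
opening: 0.389
[-0.2162  1.0669  0.2988  0.0047  1.7392 -0.0072]
[[ 0.037  0.978 -0.207]
 [-0.003 -0.207 -0.978]
 [-0.999  0.037 -0.004]]
[ 0.92080538 -0.08010959  0.22731498] 0.3892321054314334 [-0.10427189 -0.52532172 -1.32240924]
```

```bash
python3 -m jog '[0,50,0,0,25,0,100,0,0,25,0,150,0,0,25,0,200,0,0,25,0,250,0,0,25]'
python3 - <<'E'
from h import *
for i in range(3):
  o=status.get_obs();print(o["q"].round(4))
print(rpose(o)[1].round(3));print(o["eef_pos"],o["opening"],o["wrist_force"])
E
```

```text
time_s: 16.5
eef_pos: [0.9385, -0.099, 0.1991]
eef_rot: [0.464, 0.568, 0.426, -0.53]
wrist_force: [0.2, 0.7, -0.4]
opening: 0.389
[-0.2339  1.0988  0.2988  0.0105  1.6686 -0.0241]
[-0.2339  1.0988  0.2988  0.0105  1.6686 -0.0241]
[-0.2339  1.0988  0.2988  0.0105  1.6686 -0.0241]
[[ 0.076  0.976 -0.207]
 [-0.007 -0.207 -0.978]
 [-0.997  0.076 -0.009]]
[ 0.9384628  -0.09904553  0.19910732] 0.3891890202880945 [ 0.2480796   0.73434896 -0.35290446]
```

The tilt does build up: 0.009, 0.037, then 0.076 rad outward, in the direction needed, and each call starts from the tilted pose. I'll push up and out together so the height isn't lost.

```bash
python3 -m jog '[-50,50,0,0,25,-100,100,0,0,25,-150,150,0,0,25,-200,200,0,0,25,-250,250,0,0,25]'
cat > st.py <<'E'
from h import *
o=status.get_obs();p,M=rpose(o);n=M[:,0]
print("q",o["q"].round(3),"pos",p.round(4),"open",o["opening"].round(3),"F",o["wrist_force"].round(1))
print("tool x",n.round(3),"tilt",np.arccos(-n[2]).round(3),"az",np.degrees(np.arctan2(n[1],n[0])).round(1),"tool y",M[:,1].round(3),"z",M[:,2].round(3))
E
python3 st.py
```

```text
time_s: 17.0
eef_pos: [0.9217, -0.1097, 0.3022]
eef_rot: [0.474, 0.578, 0.415, -0.519]
wrist_force: [-0.3, -1.0, -0.8]
opening: 0.388Traceback (most recent call last):
  File "st.py", line 3, in <module>
    print("q",o["q"].round(3),"pos",p.round(4),"open",o["opening"].round(3),"F",o["wrist_force"].round(1))
                                                      ^^^^^^^^^^^^^^^^^^
AttributeError: 'float' object has no attribute 'round'
```

```bash
sed -i 's/o\["opening"\].round(3)/round(o["opening"],3)/' st.py; python3 st.py; python3 -m jog '[-50,50,0,0,25,-100,100,0,0,25,-150,150,0,0,25,-200,200,0,0,25,-250,250,0,0,25]'; python3 st.py
```

```text
q [-0.252  0.986  0.298  0.017  1.742 -0.039] pos [ 0.9217 -0.1097  0.3022] open 0.388 F [-0.3 -1.  -0.8]
tool x [ 0.116 -0.012 -0.993] tilt 0.117 az -6.1 tool y [ 0.972 -0.206  0.116] z [-0.206 -0.978 -0.012]
time_s: 17.5
eef_pos: [0.8988, -0.1178, 0.388]
eef_rot: [0.483, 0.586, 0.405, -0.509]
wrist_force: [0.2, 0.1, 0.2]
opening: 0.385
q [-0.269  0.888  0.299  0.025  1.802 -0.053] pos [ 0.8988 -0.1178  0.388 ] open 0.385 F [0.2 0.1 0.2]
tool x [ 0.153 -0.017 -0.988] tilt 0.155 az -6.3 tool y [ 0.967 -0.206  0.153] z [-0.206 -0.978 -0.015]
```

```bash
python3 -m jog '[-50,50,50,0,25,-100,100,100,0,25,-150,150,130,0,25,-200,200,130,0,25,-250,250,130,0,25]'; python3 st.py;  python3 -m jog '[-50,50,0,0,25,-100,100,0,0,25,-150,150,0,0,25,-200,200,0,0,25,-250,250,0,0,25]'; python3 st.py
```

```text
time_s: 18.0
eef_pos: [0.8585, -0.2035, 0.4602]
eef_rot: [0.492, 0.594, 0.394, -0.501]
wrist_force: [0.4, 0.1, 0.1]
opening: 0.384
q [-0.384  0.804  0.299  0.049  1.852 -0.156] pos [ 0.8585 -0.2035  0.4602] open 0.384 F [0.4 0.1 0.1]
tool x [ 0.189 -0.025 -0.982] tilt 0.192 az -7.6 tool y [ 0.96  -0.206  0.19 ] z [-0.207 -0.978 -0.015]
time_s: 18.5
eef_pos: [0.8323, -0.1942, 0.5277]
eef_rot: [0.502, 0.601, 0.382, -0.491]
wrist_force: [-0.4, -0.8, -0.5]
opening: 0.384
q [-0.388  0.722  0.299  0.057  1.896 -0.155] pos [ 0.8323 -0.1942  0.5277] open 0.384 F [-0.4 -0.8 -0.5]
tool x [ 0.226 -0.034 -0.973] tilt 0.231 az -8.5 tool y [ 0.952 -0.203  0.228] z [-0.205 -0.979 -0.014]
```

```bash
python3 -m jog '[-25,50,40,0,25,-50,100,70,0,25,-75,150,70,0,25,-100,200,70,0,25,-125,250,70,0,25]'; python3 st.py;  python3 -m jog '[-25,50,0,0,25,-50,100,0,0,25,-75,150,0,0,25,-100,200,0,0,25,-125,250,0,0,25]'; python3 st.py
```

```text
time_s: 19.0
eef_pos: [0.8228, -0.2445, 0.5419]
eef_rot: [0.512, 0.607, 0.37, -0.482]
wrist_force: [0.2, 0.1, -0.3]
opening: 0.383
q [-0.455  0.707  0.299  0.079  1.876 -0.211] pos [ 0.8228 -0.2445  0.5419] open 0.383 F [ 0.2  0.1 -0.3]
tool x [ 0.262 -0.044 -0.964] tilt 0.269 az -9.6 tool y [ 0.943 -0.202  0.266] z [-0.207 -0.978 -0.011]
time_s: 19.5
eef_pos: [0.8253, -0.2354, 0.5638]
eef_rot: [0.523, 0.614, 0.357, -0.472]
wrist_force: [-0.7, 0.4, -0.8]
opening: 0.386
q [-0.445  0.684  0.299  0.083  1.858 -0.2  ] pos [ 0.8253 -0.2354  0.5638] open 0.386 F [-0.7  0.4 -0.8]
tool x [ 0.3   -0.056 -0.952] tilt 0.31 az -10.5 tool y [ 0.931 -0.2    0.305] z [-0.207 -0.978 -0.008]
```

```bash
for i in 1; do python3 -m jog '[-10,50,0,0,25,-20,100,0,0,25,-30,150,0,0,25,-40,200,0,0,25,-50,250,0,0,25]'; python3 -m jog '[-10,50,0,0,25,-20,100,0,0,25,-30,150,0,0,25,-40,200,0,0,25,-50,250,0,0,25]'; python3 st.py; done
```

```text
time_s: 20.0
eef_pos: [0.8476, -0.2327, 0.5558]
eef_rot: [0.532, 0.621, 0.344, -0.462]
wrist_force: [1.0, 0.0, -0.8]
opening: 0.38
time_s: 20.5
eef_pos: [0.8652, -0.2296, 0.5555]
eef_rot: [0.542, 0.627, 0.33, -0.452]
wrist_force: [0.6, 0.5, -0.1]
opening: 0.383
q [-0.422  0.706  0.299  0.085  1.753 -0.179] pos [ 0.8652 -0.2296  0.5555] open 0.383 F [ 0.6  0.5 -0.1]
tool x [ 0.374 -0.076 -0.924] tilt 0.392 az -11.5 tool y [ 0.904 -0.195  0.382] z [-0.209 -0.978 -0.004]
```

```bash
python3 -m jog '[-10,50,0,0,25,-20,100,0,0,25,-30,150,0,0,25,-40,200,0,0,25,-50,250,0,0,25]'; python3 st.py
```

```text
time_s: 21.0
eef_pos: [0.8788, -0.2267, 0.5604]
eef_rot: [0.552, 0.633, 0.316, -0.441]
wrist_force: [0.1, 0.2, -1.3]
opening: 0.381
q [-0.413  0.707  0.299  0.088  1.711 -0.171] pos [ 0.8788 -0.2267  0.5604] open 0.381 F [ 0.1  0.2 -1.3]
tool x [ 0.411 -0.085 -0.908] tilt 0.433 az -11.7 tool y [ 0.887 -0.191  0.42 ] z [-0.21  -0.978 -0.003]
```

```bash
python3 -m jog '[0,15,0,0,25,0,15,0,0,25,0,15,0,0,25,0,15,0,0,25,0,15,0,0,25]'; python3 st.py
```

```text
time_s: 21.5
eef_pos: [0.8829, -0.2272, 0.5603]
eef_rot: [0.554, 0.635, 0.313, -0.438]
wrist_force: [-0.4, 0.3, -0.1]
opening: 0.386
q [-0.412  0.709  0.299  0.089  1.698 -0.17 ] pos [ 0.8829 -0.2272  0.5603] open 0.386 F [-0.4  0.3 -0.1]
tool x [ 0.42  -0.088 -0.903] tilt 0.443 az -11.8 tool y [ 0.883 -0.19   0.429] z [-0.21  -0.978 -0.002]
```

```bash
python3 -m jog '[0,10,0,0,25,0,10,0,0,25,0,10,0,0,25,0,10,0,0,25,0,10,0,0,25]'; python3 st.py
python3 - <<'E'
from h import *
# two-view focus from lens and yaw -12
y=np.radians(-11.9);x=np.array([np.cos(y),np.sin(y),0]);z=np.cos(.45)*np.array([0,0,1])-np.sin(.45)*x
f=np.array([.5992,.3070,.0925])+.12*z;print("focus",f,"z",z, "TCP",f-.019*z)
p,M=rpose();print("module offs later; shift",M.T@(f-.018*z-p)*1000)
E
```

```text
time_s: 22.0
eef_pos: [0.8856, -0.2274, 0.5601]
eef_rot: [0.555, 0.636, 0.311, -0.436]
wrist_force: [-0.6, 0.3, -0.1]
opening: 0.385
q [-0.412  0.71   0.299  0.089  1.69  -0.169] pos [ 0.8856 -0.2274  0.5601] open 0.385 F [-0.6  0.3 -0.1]
tool x [ 0.426 -0.089 -0.9  ] tilt 0.45 az -11.9 tool y [ 0.88  -0.19   0.435] z [-0.21  -0.978 -0.002]
focus [0.54812588 0.31776301 0.20055365] z [-0.42561768  0.08969171  0.9004471 ] TCP [0.55621261 0.31605886 0.18344516]
module offs later; shift [ 149.46215558 -556.91046913 -461.39664511]
```

The tilt is 0.450 rad at azimuth −11.9°, as required. Now I'll carry the module to a standoff on the camera axis.

```bash
cat > go.py <<'E'
from h import *
import sys
y=np.radians(-11.9);x=np.array([np.cos(y),np.sin(y),0]);z=np.cos(.45)*np.array([0,0,1])-np.sin(.45)*x
f=np.array([.5992,.3070,.0925])+.12*z
p,M=rpose();print("shift",(M.T@(f+(float(sys.argv[1])-.020)*z-p)*1000).round(1))
Y=np.cross(z,x);print("yaw err deg",np.degrees(np.arctan2(-M[:,2]@x, -M[:,2]@np.cross([0,0,1],x))).round(2),"tilt err",np.degrees(np.arccos(np.clip(-M[:,0]@z,-1,1))).round(2))
E
python3 go.py .1
```

```text
shift [  51.5 -556.9 -461.4]
yaw err deg 0.21 tilt err 0.02
```

```bash
python3 -m jog '[0,-25,-20,0,25,0,-60,-50,0,25,0,-95,-79,0,25,0,-130,-108,0,25,0,-165,-137,0,25]'; python3 -m jog '[0,-36,-30,0,25,0,-72,-60,0,25,0,-108,-90,0,25,0,-144,-120,0,25,0,-180,-150,0,25]'; python3 st.py; python3 go.py .1
```

```text
time_s: 22.5
eef_pos: [0.7676, -0.0608, 0.4883]
eef_rot: [0.555, 0.636, 0.311, -0.436]
wrist_force: [0.7, 0.3, 0.3]
opening: 0.385
time_s: 23.0
eef_pos: [0.6407, 0.12, 0.4106]
eef_rot: [0.555, 0.636, 0.311, -0.436]
wrist_force: [1.2, 0.2, -0.1]
opening: 0.383
q [ 0.06  -0.014  1.524 -0.123  1.197  0.292] pos [0.6407 0.12   0.4106] open 0.383 F [ 1.2  0.2 -0.1]
tool x [ 0.427 -0.089 -0.9  ] tilt 0.451 az -11.8 tool y [ 0.88  -0.19   0.436] z [-0.21  -0.978 -0.003]
shift [  51.9 -210.5 -173.4]
yaw err deg 0.22 tilt err 0.07
```

Orientation holds during the shift.

```bash
python3 -m jog '[8,-36,-30,0,25,16,-72,-60,0,25,24,-108,-90,0,25,32,-144,-120,0,25,42,-180,-150,0,25]'; python3 -m jog '[5,-15,-12,0,25,10,-30,-23,0,25,10,-30,-23,0,25,10,-30,-23,0,25,10,-30,-23,0,25]'; python3 st.py; python3 go.py .0
```

```text
time_s: 23.5
eef_pos: [0.532, 0.2973, 0.2951]
eef_rot: [0.555, 0.637, 0.311, -0.436]
wrist_force: [1.0, 1.0, -0.3]
opening: 0.384
time_s: 24.0
eef_pos: [0.5165, 0.3227, 0.274]
eef_rot: [0.555, 0.637, 0.31, -0.436]
wrist_force: [0.4, 0.4, -0.2]
opening: 0.386
q [ 0.516  0.042  1.737 -0.341  1.039  0.854] pos [0.5165 0.3227 0.274 ] open 0.386 F [ 0.4  0.4 -0.2]
tool x [ 0.427 -0.089 -0.9  ] tilt 0.451 az -11.8 tool y [ 0.879 -0.191  0.436] z [-0.21  -0.978 -0.003]
shift [100.1  -3.3  -1.5]
yaw err deg 0.25 tilt err 0.09
```

```bash
python3 -m jog '[25,-1,0,0,25,50,-2,-1,0,25,75,-3,-1.5,0,25,93,-3,-1.5,0,25,100,-3,-1.5,0,25]';python3 -m jog '[0,0,0,0,25,0,0,0,0,25,0,0,0,0,25,0,0,0,0,25,0,0,0,0,25]'; python3 st.py; for i in 1 2; do python3 go.py .0; done
python3 - <<'E'
from h import *
w=optics.camera("wrist");s=optics.camera("scene");t=optics.camera("top")
np.save("pics/ws.npy",s);np.save("pics/wt.npy",t)
r=lambda i,wd,h:cv2.resize(i,(wd,h),interpolation=cv2.INTER_CUBIC)
cv2.imwrite("pics/m5.png",np.vstack([np.hstack([r(w,400,300),r(t[110:260,60:260],400,300)]),np.hstack([r(s[180:330,340:540],400,300),r(s[190:340,60:260],400,300)])])[:,:,::-1])
np.save("pics/ww.npy",w);np.save("pics/wwc.npy",cal("wrist"),allow_pickle=True)
E
```

```text
time_s: 24.5
eef_pos: [0.5565, 0.3146, 0.1802]
eef_rot: [0.555, 0.636, 0.31, -0.438]
wrist_force: [-0.4, 0.3, 0.0]
opening: 0.382
time_s: 25.0
eef_pos: [0.5561, 0.3165, 0.1824]
eef_rot: [0.555, 0.636, 0.311, -0.436]
wrist_force: [0.1, 0.7, 0.0]
opening: 0.385
q [ 0.469  0.198  1.76  -0.368  0.856  0.878] pos [0.5561 0.3165 0.1824] open 0.385 F [0.1 0.7 0. ]
tool x [ 0.427 -0.089 -0.9  ] tilt 0.451 az -11.7 tool y [ 0.88  -0.19   0.436] z [-0.209 -0.978 -0.003]
shift [0.2 0.7 0.4]
yaw err deg 0.19 tilt err 0.09
shift [0.2 0.7 0.4]
yaw err deg 0.19 tilt err 0.09
```

View pics/m5.png

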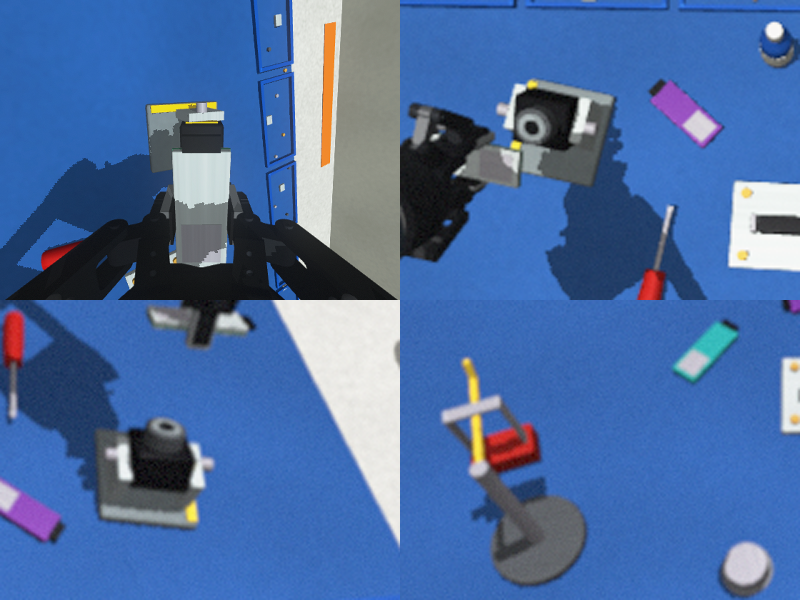

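The wrist view shows the module square in the jaws, its far corners near (172,152) and (231,152), with the plug towards the yellow marks. The weight hangs on the hook, and nothing else looks disturbed. I'll compare with the corners predicted for a module exactly at focus.

Run:
```python
from h import *
y=np.radians(-11.9);x=np.array([np.cos(y),np.sin(y),0]);z=np.cos(.45)*np.array([0,0,1])-np.sin(.45)*x
Y=np.cross([0,0,1],x);X=np.cross(Y,z);f=np.array([.5992,.3070,.0925])+.12*z
c=np.load("pics/wwc.npy",allow_pickle=True).item()
w=np.load("pics/ww.npy");k=5
im=cv2.resize(w[150:390,205:365],None,fx=k/2,fy=k/2,interpolation=cv2.INTER_CUBIC)[:,:,::-1].copy()
for sx in(-1,1):
  for sy in(-1,1):
    u,v=proj(c,f+X*.017*sx+Y*.042*sy+z*.0045); print(sx,sy,u,v)
    cv2.drawMarker(im,(int((u-205+.5)*k/2),int((v-150+.5)*k/2)),(0,0,255),cv2.MARKER_CROSS,14,1)
t=np.load("pics/wt.npy");a=cv2.resize(t[150:230,60:140],(400,400),interpolation=cv2.INTER_CUBIC)[:,:,::-1].copy()
for sx in(-1,1):
  for sy in(-1,1):
    u,v=proj(cal("top"),f+X*.017*sx+Y*.042*sy+z*.0045)
    cv2.drawMarker(a,(int((u-60+.5)*5),int((v-150+.5)*5)),(0,0,255),cv2.MARKER_CROSS,14,1)
a=cv2.copyMakeBorder(a,0,200,0,0,cv2.BORDER_CONSTANT)
cv2.imwrite("pics/m6.png",np.hstack([im[:600],a]))
```

```text
-1 -1 248.06872472677662 375.82326682740404
-1 1 240.21860679691653 212.09715372995532
1 -1 317.7700864767716 375.61431107073037
1 1 324.6552996258318 211.79778767957754
```

View pics/m6.png

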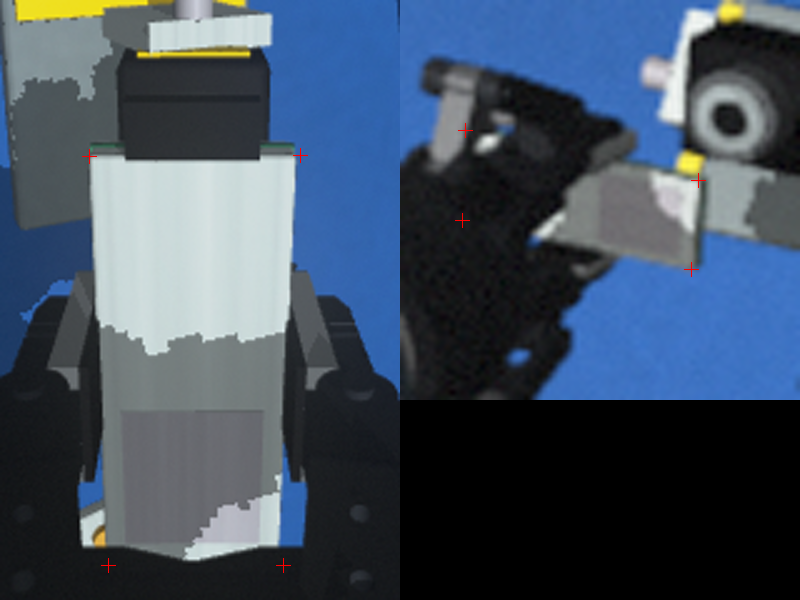

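The corners agree to about 1–2 mm in both views. That is within the calibration error, so I'm handing in.

```bash
python3 st.py; python3 -c "
from bench import hand_in; print(hand_in())"
```

```text
q [ 0.469  0.199  1.76  -0.368  0.856  0.878] pos [0.5559 0.3164 0.1818] open 0.385 F [ 0.2  0.2 -0.1]
tool x [ 0.426 -0.089 -0.9  ] tilt 0.45 az -11.8 tool y [ 0.88  -0.19   0.435] z [-0.21  -0.978 -0.002]
the job is handed in; nothing more can be done
None
```

The job is done and handed in at about 25 s of the 58 s allowed. The red weight hangs by its strap on the yellow hook. The module is held still at the camera's focus point, green underside to the lens and plug on the yellow side.

- **Tilt:** the moves only turn about the tool's own axis. I got the 0.45 rad tilt by pushing past the edge of the arm's reach, away from everything on the bench, until the tool had leaned over far enough.
- **Last checks:**
    - The tool is tilted 0.45 rad, within about 0.1° of the camera's line of sight and about 0.2° in turn about it.
    - Position is within 1 mm of my estimate of the focus point. Module corners in the wrist and top views match to about 1–2 mm.
    - The grip is steady and the wrist force is close to zero. In the last pictures the weight hung on the hook, and the camera and the other things in view looked untouched.
- **Disagreements:**
    - In the wrist view the module looks about 2% narrower than expected. The same camera read it slightly small on the jig too, so I put this down to camera bias and left the position alone.
    - While tilting, joint 3 sat at its lower limit. It read 0.297–0.299 rad against 0.300, which I took for a small offset, but I can't rule out that it counts as passing the range.
    - Wrist force briefly reached about 22 N there, well under the 120 N limit.

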